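# Seat the wheelbarrow axle pin in its flange bearing

## Task

Take the steel axle pin with the green grip out of the wooden rack and fit it into the tight bore of the blue bearing: enter it leaning clearly, by 10 to 15 degrees, so that the lower edge of its foot goes into the bore first and half the foot is inside before you straighten it, then stand it upright and slide it home until its collar sits on the bearing, and let go. Feel your way gently: never press or knock the pin against the bearing or its plate with more than about 3 kg of force, and leave the other things as they are.

Things in the scene. Friction and masses are not known exactly. Their poses are not given: they have to be found in the camera images.
- pin_mid (a point): Steel axle pin, 101 mm tall, upright in a rack pocket; point on its axis, 50.5 mm above the foot, z towards the top. From the foot up: bare steel shank 24 mm in diameter and 45 mm long with a sharp foot edge; steel collar 36 mm in diameter, 6 mm thick; green round grip 24 mm in diameter, 50 mm long, with its middle 76 mm above the foot. About 0.4 kg.
- pin_foot (a point): Centre of the axle pin's flat foot (lowest face), z along the pin's axis towards its top.
- plate: Dark steel base plate, 160 (its x) x 120 (its y) x 10 mm, fixed to the bench; origin at the centre of its underside, on the bench top. It carries a blue flange bearing: flange 96 mm square, top 22 mm above the bench, bolt heads up to 30 mm; round upright boss 46 mm in outer diameter with a flat top 60 mm above the bench.
- mouth_nominal (a point): Point over the plate's centre at the height of the boss top. The upright bore, 25.4 mm in diameter, brass-ringed mouth, no chamfer, runs from boss top to plate, 50 mm deep. It lies off this point by up to 5 mm along x and 5 mm along y (plate's axes, also this point's), different each time, not reported; it does not give. With the pin seated its foot is 15 mm above the bench.
- rack: Wooden pin rack fixed to the bench, 60 (its x) x 230 (its y) x 24 mm high, origin at the centre of its underside. Three loose upright pockets 35 mm in diameter, their floors 6 mm above the bench, at y = -70, 0 and +70 mm on its own y axis; pin, brass bar and drift stand in them in any order.
- bar_mid (a point): Plain brass bar, 20 mm in diameter, 85 mm tall, standing in a rack pocket; point at its centre. Not to be disturbed.
- drift_mid (a point): Drift with a light wooden handle, 26 mm in diameter, 80 mm tall, dark steel end of 20 mm up, standing in a rack pocket; point at its centre. Not to be disturbed.
- tin_mid (a point): White grease tin with a red band, 68 mm in diameter, 75 mm tall, point at its centre. Not to be disturbed.
- spanner: Steel spanner, 180 mm long, lying flat on the bench near the robot. Not to be disturbed.
There are look-alikes about, which are no part of the job. What is shaped like the part that bears pin_mid but orange or red is not meant.

How it is judged:
By the outcome, as a careful person would: the job done as asked, in the order asked, and still so for the second after the job is handed in, with the robot touching nothing.
It also fails if it takes over 67 s, if anything falls off the work surface, if the arm or the gripper's body presses on something with over 40 N, if the wrist force passes 120 N, or if a joint passes its speed limit or range.

## Robot

A 7-joint arm with a two-finger parallel gripper is mounted at the origin on the work surface. World frame = base frame: x ahead of the robot, y to its left, z up, the work surface at z = 0. Lengths are in m, angles in rad, forces in N, time in s.
With the tool pointing down it reaches from about 0.35 to 0.9 m from the base axis. Payload 19.9 kg.
Tool frame: the origin (TCP) lies between the finger pads; the fingertips stand 19 mm ahead of it and the grasp point (between the pads) is the TCP; z points along the fingers, y is the direction in which the jaws open and shut (so a half turn about z gives the same grasp; the last joint's range is limited). The gripper opens to 94 mm and grips with 3 to 60 N. Pads are 16 mm wide; open, the fingers measure 119 mm over their backs; the gripper's body (75 mm by 177 mm) begins 78 mm behind the grasp point.
Start: joints at [1.06, 0.417, -0.01, 1.614, 0.005, 1.111, -0.053], TCP at [0.282, -0.558, 0.224] pointing down, gripper open.
Joint ranges: [-2.81, 2.81], [-0.39, 2.02], [-1.27, 1.25], [0.06, 2.57], [-1.19, 4.33], [0.19, 2], [-2.82, 2.82]. Speed limits (rad/s): [1.89, 1.89, 2.39, 2.39, 3.01, 3.01, 3.01].

## Interface

Orientations are given as a 3x3 rotation matrix whose columns are the frame's x, y, z axes.
In Python, from rig import robot gives the robot as it stands. Calls block until the motion is done:
- robot.move_ptp(position, orientation): joint-space move of the TCP to a pose.
- robot.move_linear(position, velocity=0.15, frame=None, threshold=None): straight line of the TCP; frame=None keeps the orientation; velocity is the mean speed in m/s. With threshold (N) it stops when the force on the tool has changed by that much, and returns True; else False.
- robot.goto_joints(angles): joint-space move.
- robot.gripper_to(opening): finger opening in m; the grip force is fixed at half the most; returns when the fingers have stopped.
- robot.pause(seconds).
- robot.ik(position, orientation): joint angles nearest the present ones, or None.
- robot.get_state(): the state.
- robot.grab_frame(name): name is "scene" or "top" or "wrist"; returns the picture (480x640x3 uint8, red, green, blue); there is no depth.
- robot.camera_info(name): a dict with "fx", "fy", "cx", "cy" (pixels), "rvec" (rotation vector, rad) and "tvec" (3), from world to camera coordinates, as OpenCV has them. Camera axes: x right, y down, z forward; pixel columns grow to the right and rows downward; lengths in m; the calibration is good to about 2 mm. The wrist camera is an equidistant fisheye: a pixel r from the principal point sees the ray r / f radians off the axis. A picture is of the moment at which its call begins: read the wrist's pose just before it. camera_info takes no time and is no camera call; for the wrist camera it gives the pose at the moment of the call.
A pose or a line that the arm cannot do raises robot.PlanningError and nothing moves.
- robot.sign_off(): hands the job in, once; it reports no verdict.
The state is a dict: "time": time; "qpos": joint angles; "joint_vel": joint speeds; "effort": joint torques, N m; "ee_pos": TCP position; "tool_rot": TCP orientation; "force": force on the tool from outside, world axes, zero at the start; "moment": the same for the moment, N m; "opening": finger opening in m.
Only numpy, scipy, OpenCV 4.12 (cv2) and the standard library are available. Lean on these libraries where they do the work, as an engineer would, in place of code of your own. Each camera call takes 0.05 s, during which the arm holds its last target. There are 200 camera calls.

## Working session

There is one attempt and no reset: what is moved stays moved. The work goes in short steps, each a Python script; the robot and the scene stay as the last script left them, time stands still between calls to the robot, and variables do not carry over. Pictures are saved under pics/ and viewed, about 8 in all and at most 12, crops included, and the job is handed in when it is done.

```bash
ls; mkdir -p pics
python3 - <<'E'
from rig import robot
import cv2,numpy as np
for n in("scene","top"):
    im=robot.grab_frame(n); cv2.imwrite(f"pics/{n}0.png",im[:,:,::-1])
    c=robot.camera_info(n); print(n,{k:np.round(v,4).tolist() for k,v in c.items() if not isinstance(v,str)})
s=robot.get_state(); print({k:np.round(v,3).tolist() for k,v in s.items()})
E
```

```text
pics
scene {'fx': 594.6248, 'fy': 594.6248, 'cx': 316.1724, 'cy': 245.6634, 'rvec': [1.8997, 1.744, -0.6156], 'tvec': [-0.0825, -0.4095, 1.5015]}
top {'fx': 584.4443, 'fy': 584.4443, 'cx': 322.6396, 'cy': 234.4086, 'rvec': [2.1272, -2.1615, 0.1731], 'tvec': [0.0194, 0.5789, 0.9423]}
{'time': 0.1, 'qpos': [1.06, 0.418, -0.01, 1.614, 0.005, 1.111, -0.053], 'joint_vel': [0.001, -0.003, 0.0, -0.002, 0.001, 0.0, 0.0], 'effort': [0.001, -85.257, 0.64, -42.669, -0.049, 0.016, -0.0], 'ee_pos': [0.282, -0.557, 0.224], 'tool_rot': [[0.892, 0.452, -0.001], [0.452, -0.892, 0.001], [-0.0, -0.001, -1.0]], 'force': [-0.345, 1.051, -0.17], 'moment': [0.018, -0.038, 0.026], 'opening': 0.094}
```

View pics/scene0.png

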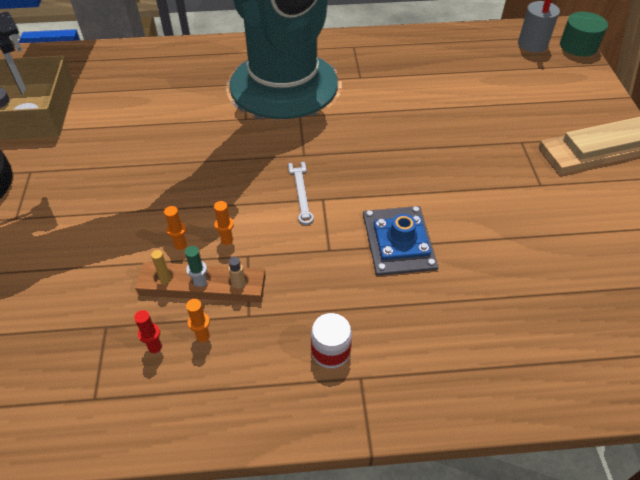

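View pics/top0.png

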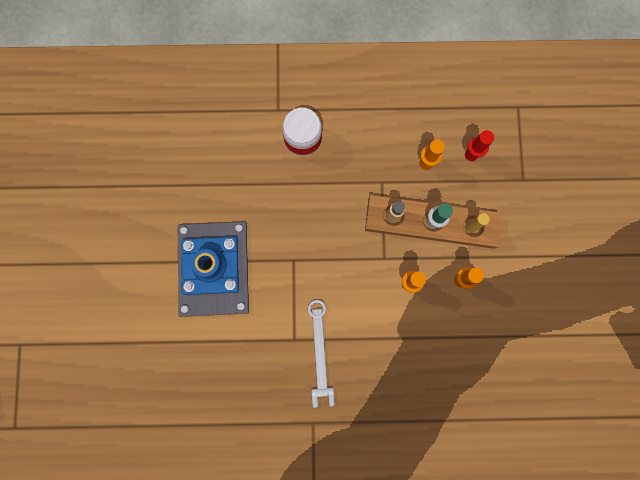

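The green-grip pin is in the middle rack pocket, with its grip top near top-view (445,211). The bore's brass ring is at about (205,263).

```bash
cat > h.py <<'E'
from rig import robot
import cv2,numpy as np
def cam(n):
    c=robot.camera_info(n); R=cv2.Rodrigues(np.array(c["rvec"],float))[0]; return c,R,np.array(c["tvec"],float).ravel()
def ray(n,uv,C=None):
    c,R,t=C or cam(n); x=(uv[0]-c["cx"])/c["fx"]; y=(uv[1]-c["cy"])/c["fy"]
    if n=="wrist":
        r=np.hypot(x,y); d=np.array([x/r*np.sin(r),y/r*np.sin(r),np.cos(r)]) if r>1e-9 else np.array([0,0,1.])
    else: d=np.array([x,y,1.])
    return -R.T@t, R.T@d
def onz(n,uv,z,C=None):
    o,d=ray(n,uv,C); return o+d*(z-o[2])/d[2]
def proj(n,P,C=None):
    c,R,t=C or cam(n); p=R@np.asarray(P)+t
    if n=="wrist":
        th=np.arctan2(np.hypot(p[0],p[1]),p[2]); s=th/np.hypot(p[0],p[1]); x,y=p[0]*s,p[1]*s
    else: x,y=p[:2]/p[2]
    return np.array([c["fx"]*x+c["cx"],c["fy"]*y+c["cy"]])
def tri(r1,r2):
    A=[];b=[]
    for o,d in(r1,r2):
        d=d/np.linalg.norm(d); M=np.eye(3)-np.outer(d,d); A.append(M); b.append(M@o)
    return np.linalg.lstsq(np.vstack(A),np.hstack(b),rcond=None)[0]
def mask(im,lo,hi):
    return cv2.inRange(cv2.cvtColor(im,cv2.COLOR_RGB2HSV),lo,hi)
def blobs(m,amin=20):
    n,l,s,c=cv2.connectedComponentsWithStats(m)
    return [(s[i,4],*c[i].round(2),*s[i,:4]) for i in range(1,n) if s[i,4]>=amin]
def frame(yaw,lean=0):
    """tool down, y axis at yaw; lean: pin top leans towards +tool y (world yaw dir) by lean rad"""
    y=np.array([np.cos(yaw),np.sin(yaw),0]); z=np.array([0,0,-1.]); x=np.cross(y,z)
    up=np.cos(lean)*-z+np.sin(lean)*y; zz=-up; yy=np.cross(zz,x); return np.column_stack([x,yy,zz])
E
python3 - <<'E'
from h import *
for n in("scene","top"):
    im=cv2.imread(f"pics/{n}0.png")[:,:,::-1].copy()
    for nm,lo,hi in(("green",(65,80,20),(95,255,255)),("brass",(15,90,90),(30,255,255)),("blue",(105,120,40),(125,255,255))):
        m=mask(im,lo,hi); 
        if nm=="brass": m[:, :180]=0; m[:,(260 if n=="top" else 640):]=0; m[:(180 if n=="scene" else 220)]=0; m[300:]=0
        print(n,nm,blobs(m,25)[:8])
im=cv2.imread("pics/top0.png"); a=cv2.resize(im[180:260,370:500],None,fx=5,fy=5,interpolation=2); b=cv2.resize(im[215:325,170:255],None,fx=5,fy=5,interpolation=2)
s=cv2.imread("pics/scene0.png"); c=cv2.resize(s[195:285,355:445],None,fx=4,fy=4,interpolation=2)
out=np.zeros((600,800,3),np.uint8); 
a=cv2.resize(a,(390,240)); out[:240,:390]=a; b=cv2.resize(b,(400,518)); out[:518,400:]=b; out[240:600,:360]=c
cv2.imwrite("pics/crop0.png",out)
print(onz("top",(445,211),.107),onz("top",(205,263),.06))
for p in((369,193),(497,210),(365,231)): print(p,onz("top",p,.024))
for p in((182,224),(246,221),(180,316),(248,313)): print(p,onz("top",p,.01))
E
```

```text
scene green [(np.int32(4877), np.float64(280.42), np.float64(39.65), np.int32(234), np.int32(0), np.int32(93), np.int32(82)), (np.int32(1510), np.float64(583.22), np.float64(33.13), np.int32(561), np.int32(12), np.int32(46), np.int32(44)), (np.int32(3369), np.float64(283.91), np.float64(94.01), np.int32(231), np.int32(59), np.int32(106), np.int32(59)), (np.int32(286), np.float64(193.37), np.float64(258.81), np.int32(186), np.int32(246), np.int32(16), np.int32(27))]
scene brass [(np.int32(64), np.float64(220.05), np.float64(205.61), np.int32(215), np.int32(202), np.int32(11), np.int32(8)), (np.int32(74), np.float64(403.85), np.float64(222.28), np.int32(396), np.int32(216), np.int32(17), np.int32(13)), (np.int32(146), np.float64(237.34), np.float64(278.16), np.int32(230), np.int32(265), np.int32(16), np.int32(23))]
scene blue [(np.int32(301), np.float64(18.41), np.float64(3.3), np.int32(0), np.int32(0), np.int32(41), np.int32(9)), (np.int32(594), np.float64(49.03), np.float64(35.76), np.int32(19), np.int32(30), np.int32(60), np.int32(13)), (np.int32(1521), np.float64(401.14), np.float6
[... 490 characters left out ...]
 np.int32(195), np.int32(253), np.int32(20), np.int32(20))]
top blue [(np.int32(2401), np.float64(210.43), np.float64(265.68), np.int32(181), np.int32(237), np.int32(58), np.int32(58)), (np.int32(81), np.float64(202.43), np.float64(260.88), np.int32(198), np.int32(256), np.int32(13), np.int32(13))]
[ 0.60418756 -0.18487337  0.107     ] [0.53213685 0.20484338 0.06      ]
(369, 193) [ 0.65422962 -0.07214599  0.024     ]
(497, 210) [ 0.62061799 -0.29394246  0.024     ]
(365, 231) [ 0.58720497 -0.06331289  0.024     ]
(182, 224) [0.60683878 0.25578576 0.01      ]
(246, 221) [0.61044824 0.14381967 0.01      ]
(180, 316) [0.4472298 0.2559334 0.01     ]
(248, 313) [0.45041753 0.13981025 0.01      ]
```

View pics/crop0.png

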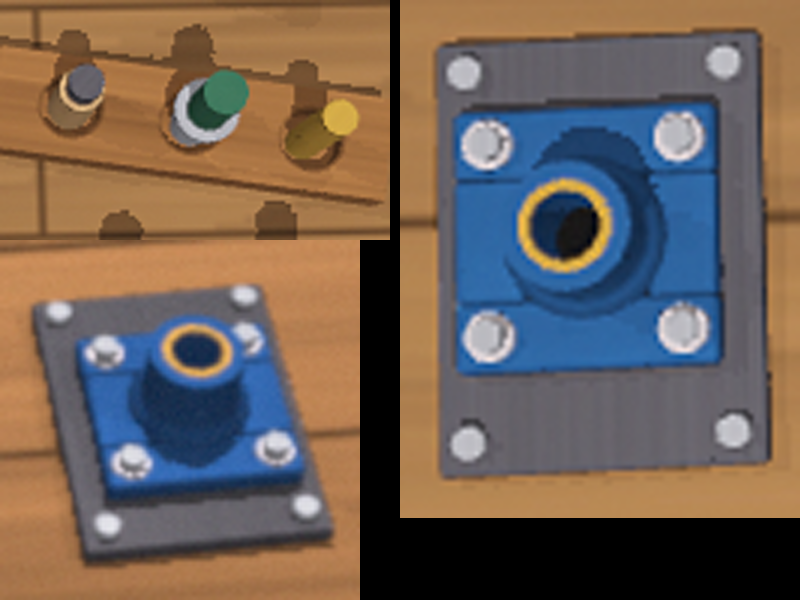

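Run:
```python
from h import *
t=tri(ray("top",(445,211)),ray("scene",(193.2,250))); print("pin top",t, onz("top",(439,216.7),.057))
print("mouth", onz("top",(204.4,262.6),.06), onz("scene",(404,222),.06), tri(ray("top",(204.4,262.6)),ray("scene",(404,222))))
p=np.array([.604,-.185,.082]); 
for yaw in(-.14,np.pi-.14):
    print(yaw,[None if (q:=robot.ik(p+[0,0,h],frame(yaw))) is None else np.round(q,2).tolist() for h in(0,.12)])
m=np.array([.532,.206,.06])
for d in range(0,360,30):
    yaw=np.radians(d); r=[]
    for l in(0,.22):
        F=frame(yaw,l); q=robot.ik(m-F[:,2]*.076,F); r.append(None if q is None else np.round(q,2).tolist())
    print(d,r)
```

```text
pin top [ 0.60451436 -0.18386755  0.10517436] [ 0.60427937 -0.18544406  0.057     ]
mouth [0.53281482 0.20584049 0.06      ] [0.53470653 0.20558963 0.06      ] [0.533026   0.20616944 0.05802478]
-0.14 [[0.5, 0.61, -0.35, 1.69, 0.26, 0.88, -0.09], [0.52, 0.48, -0.37, 1.61, 0.19, 1.09, -0.04]]
3.001592653589793 [[-0.45, 0.89, 1.08, 1.73, -0.89, 1.09, -2.36], [-0.46, 0.69, 1.08, 1.64, -0.65, 1.21, -2.52]]
0 [[0.26, 0.59, -0.9, 1.81, 0.54, 1.01, -0.86], [0.11, 0.66, -0.69, 1.61, 0.31, 1.21, -0.65]]
30 [[0.24, 0.58, -0.88, 1.81, 0.52, 1.0, -0.33], [0.08, 0.69, -0.76, 1.6, 0.46, 1.28, -0.27]]
60 [[0.27, 0.59, -0.92, 1.81, 0.55, 1.02, 0.18], [0.07, 0.69, -0.83, 1.64, 0.6, 1.29, 0.11]]
90 [[0.29, 0.61, -0.96, 1.81, 0.58, 1.03, 0.67], [0.12, 0.68, -0.94, 1.72, 0.74, 1.25, 0.49]]
120 [[0.36, 0.68, -1.09, 1.81, 0.68, 1.08, 1.12], [0.11, 0.59, -0.91, 1.83, 0.77, 1.11, 0.96]]
150 [[0.36, 0.68, -1.09, 1.81, 0.68, 1.08, 1.65], [0.28, 0.6, -1.08, 1.93, 0.89, 1.03, 1.38]]
180 [[0.36, 0.68, -1.09, 1.81, 0.68, 1.08, 2.17], [0.37, 0.54, -1.08, 2.0, 0.84, 0.85, 1.98]]
210 [[-1.2, 0.68, 1.08, 1.86, -0.7, 1.04, -2.44], [-1.27, 0.52, 1.09, 2.07, -0.8, 0.75, -2.32]]
240 [[-0.01, 0.47, -0.52, 1.82, 0.29, 0.93, -2.76], [0.04, 0.36, -0.43, 1.98, 0.01, 0.66, -2.46]]
270 [[0.09, 0.51, -0.67, 1.81, 0.38, 0.95, -2.31], [0.13, 0.44, -0.5, 1.89, -0.0, 0.79, -1.9]]
300 [[0.19, 0.55, -0.81, 1.81, 0.47, 0.98, -1.86], [0.14, 0.52, -0.55, 1.78, 0.06, 0.95, -1.43]]
330 [[0.24, 0.58, -0.88, 1.81, 0.52, 1.01, -1.38], [0.13, 0.6, -0.61, 1.67, 0.17, 1.1, -1.03]]
```

Run:
```python
from h import *
F=frame(-.14); p=np.array([.6043,-.185,.082])
robot.move_ptp(p+[0,0,.11],F)
cv2.imwrite("pics/wrist1.png",robot.grab_frame("wrist")[:,:,::-1])
robot.move_linear(p,.15)
print(robot.get_state()["ee_pos"])
robot.gripper_to(.015)
s=robot.get_state();print(s["opening"],s["force"])
robot.move_linear(p+[0,0,.1],.12)
s=robot.get_state();print(s["time"],s["opening"],s["force"],s["moment"])
cv2.imwrite("pics/wrist2.png",robot.grab_frame("wrist")[:,:,::-1])
# go over bearing, leaning
F=frame(0,.218); m=np.array([.533,.206,.06]); tip=m+[0,0,.03]
robot.move_ptp(tip-F[:,2]*.076,F)
s=robot.get_state();print(s["time"],s["opening"],s["force"],s["ee_pos"],s["tool_rot"])
for n in("scene","top","wrist"): cv2.imwrite(f"pics/{n}3.png",robot.grab_frame(n)[:,:,::-1])
w=cv2.imread("pics/wrist3.png"); a=cv2.imread("pics/scene3.png")[130:290,330:490]; b=cv2.imread("pics/top3.png")[170:330,130:290]
out=np.zeros((600,800,3),np.uint8); out[:400,:400]=cv2.resize(a,(400,400),interpolation=2);out[:400,400:]=cv2.resize(b,(400,400),interpolation=2)
out[400:,:266]=cv2.resize(w,(266,200),interpolation=3);out[400:,270:536]=cv2.resize(cv2.imread("pics/wrist1.png"),(266,200));out[400:,534:]=cv2.resize(cv2.imread("pics/wrist2.png"),(266,200))
cv2.imwrite("pics/v3.png",out)
```

```text
[ 0.60483831 -0.18513175  0.08291567]
0.02332676629608228 [0.19239352 0.22807893 1.19431809]
4.8833 0.023734094554303233 [-0.66737972 -0.03583439 -3.32548388] [-0.15222521 -0.03263311  0.03515895]
6.4 0.023531621803911263 [ 0.56142094 -0.7285523  -3.49923527] [0.55017585 0.20434231 0.16414341] [[ 2.27875970e-03  9.76437831e-01 -2.15786863e-01]
 [ 9.99997130e-01 -2.38484898e-03 -2.31263377e-04]
 [-7.40433390e-04 -2.15785717e-01 -9.76440462e-01]]
```

View pics/v3.png

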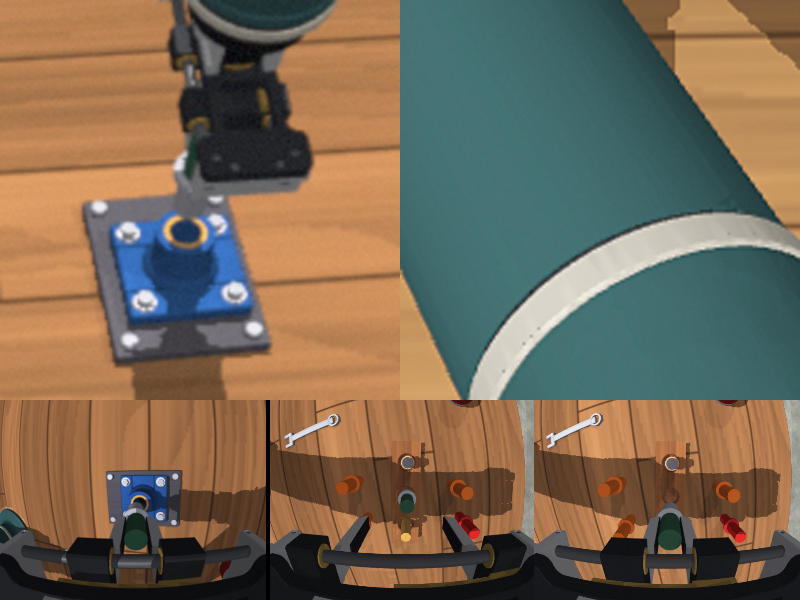

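Run:
```python
from h import *
s=robot.get_state();print(s["time"],s["ee_pos"],s["force"],s["joint_vel"])
C=cam("wrist"); print("cam pos",-C[1].T@C[2], "optical axis",C[1][2], C[0]["fx"])
for nm,P in(("mouth",[.533,.206,.06]),("foot",s["ee_pos"]+s["tool_rot"][:,2]*.076),("tcp",s["ee_pos"])): print(nm,proj("wrist",P,C))
w=cv2.imread("pics/wrist3.png"); cv2.imwrite("pics/v4.png",cv2.resize(w[160:320,240:440],(800,640),interpolation=2)[:600])
```

```text
6.55 [0.54995108 0.20477103 0.16423042] [-0.51906805  0.14944806 -4.10852121] [-0.00472086  0.00040469 -0.00404224  0.00320186 -0.00118552  0.0002391
 -0.00166438]
cam pos [0.58519871 0.28069818 0.3221069 ] optical axis [-0.20873404 -0.25921379 -0.94299433] 371.64829954431775
mouth [334.43717982 248.6110712 ]
foot [326.41832867 262.17903026]
tcp [326.26290514 310.40146049]
```

View pics/v4.png

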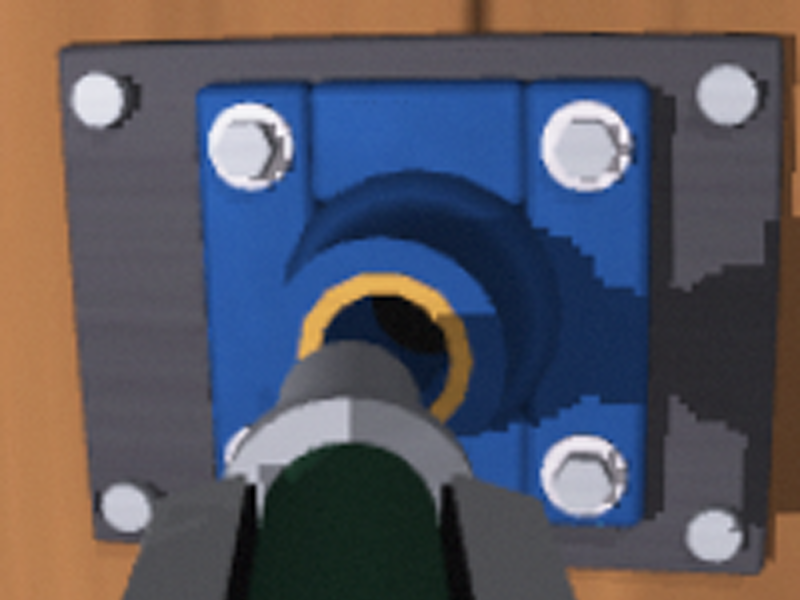

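Wrist crop: the brass ring is centred near image pixel (336,249). The shank's foot end is at (327,246), directly above the mouth. Next I'll measure both in this one image.

```bash
cat >> h.py <<'E'
def wristmeas(tag,m0):
    """ring centre and pin foot rim seen by the wrist camera"""
    s=robot.get_state(); C=cam("wrist"); im=robot.grab_frame("wrist"); cv2.imwrite(f"pics/{tag}.png",im[:,:,::-1])
    k=4; big=cv2.resize(im,None,fx=k,fy=k,interpolation=cv2.INTER_CUBIC)
    m=mask(big,(15,110,60),(32,255,255)); u0=proj("wrist",m0,C); yy,xx=np.mgrid[:m.shape[0],:m.shape[1]]
    near=np.hypot(xx/k-u0[0],yy/k-u0[1])<26; m[~near]=0
    n,l,st,_=cv2.connectedComponentsWithStats(m); m=(l==1+np.argmax(st[1:,4])).astype(np.uint8)
    py,px=np.nonzero(m); uv=np.column_stack([(px+.5)/k-.5,(py+.5)/k-.5])
    P=np.array([onz("wrist",q,.06,C)[:2] for q in uv[::3]])
    # ring band: sector-wise inner/outer radii about a centre -> fit circle to mid-band
    from scipy.optimize import least_squares
    f=least_squares(lambda c:np.hypot(P[:,0]-c[0],P[:,1]-c[1])-c[2],[*m0[:2],.0135],loss="soft_l1",f_scale=5e-4)
    return s,C,im,f.x,np.std(f.fun)
E
python3 - <<'E'
from h import *
s,C,im,c,sd=wristmeas("wrist5",np.array([.533,.206,.06])); print("ring",c,sd)
foot=s["ee_pos"]+s["tool_rot"][:,2]*.076; R=s["tool_rot"]
print("foot",foot)
a=np.linspace(0,np.pi,7)
for t in a: print(np.round(np.degrees(t)), (( proj("wrist",foot+.012*(np.cos(t)*R[:,1]+np.sin(t)*R[:,0]),C)-[240,160])*4).round(1))
for z in (.06,.054,.04): print("shank/collar centre",z,((proj("wrist",s["ee_pos"]+R[:,2]*(.076-.051),C)-[240,160])*4).round(1))
g=cv2.cvtColor(im,cv2.COLOR_RGB2GRAY); 
for r in(246,250,252,255): print(r,g[r,304:352].tolist())
print("col327",g[236:256,327].tolist())
E
```

```text
ring [0.53393501 0.20510849 0.01445932] 0.0010876056290596333
foot [0.5335379  0.20477352 0.0900239 ]
0.0 [417.1 408.7]
30.0 [408.  374.5]
60.0 [381.9 349.1]
90.0 [345.7 339.7]
120.0 [309.6 349. ]
150.0 [283.4 374.3]
180.0 [274.2 408.6]
shank/collar centre 0.06 [345.3 523.2]
shank/collar centre 0.054 [345.3 523.2]
shank/collar centre 0.04 [345.3 523.2]
246 [82, 83, 82, 81, 82, 81, 82, 82, 82, 81, 111, 155, 185, 183, 182, 169, 120, 71, 76, 75, 75, 80, 77, 74, 74, 71, 64, 65, 59, 56, 49, 36, 28, 22, 22, 22, 13, 14, 14, 14, 11, 11, 15, 12, 14, 11, 14, 32]
250 [83, 85, 82, 82, 82, 80, 82, 82, 82, 85, 96, 105, 102, 100, 96, 94, 89, 88, 86, 82, 80, 79, 76, 75, 73, 70, 70, 69, 71, 71, 68, 70, 71, 69, 69, 65, 36, 27, 24, 24, 25, 24, 23, 23, 24, 20, 23, 23]
252 [80, 83, 81, 79, 83, 82, 82, 81, 95, 106, 108, 103, 103, 97, 96, 92, 89, 88, 85, 82, 78, 79, 78, 73, 73, 70, 69, 69, 71, 69, 70, 71, 72, 70, 68, 68, 64, 59, 34, 23, 23, 26, 24, 24, 25, 24, 23, 27]
255 [80, 82, 78, 82, 82, 82, 87, 108, 113, 110, 106, 105, 101, 100, 93, 92, 90, 90, 85, 82, 78, 78, 77, 73, 74, 72, 67, 70, 74, 70, 69, 70, 72, 69, 69, 67, 65, 68, 68, 51, 28, 24, 25, 22, 25, 31, 29, 56]
col327 [61, 31, 26, 28, 27, 30, 26, 28, 25, 62, 74, 74, 73, 75, 75, 75, 73, 75, 75, 73]
```

```bash
cat >> h.py <<'E'
L=.0765
def foot():
    s=robot.get_state(); return np.array(s["ee_pos"])+np.array(s["tool_rot"])[:,2]*L
def st(tag=""):
    s=robot.get_state(); f=foot(); up=-np.array(s["tool_rot"])[:,2]
    print(tag,"t%.2f foot(mm) %s lean %.2f F %s M %s"%(s["time"],np.round(f*1e3,2),np.degrees(np.arccos(up[2])),np.round(s["force"],1),np.round(s["moment"],2)))
    return f,np.array(s["force"])
B=np.zeros(3)
def go(f,F,v=.02,thr=4,n=1):
    """foot to f with tool frame F; bias from droop is learnt between calls"""
    global B
    hit=False
    for i in range(n):
        hit=robot.move_linear(np.asarray(f)-F[:,2]*L+B,v,frame=F,threshold=thr)
        if hit: break
        robot.pause(.1); B+= .8*(np.asarray(f)-foot())
    return hit
E
python3 - <<'E'
from h import *
F=frame(0,.218)
print(go([.5328,.2051,.070],F,.03,None,3)); st("above")
print(go([.5328,.2051,.0635],F,.01,4,2)); st()
print(go([.5328,.2051,.0615],F,.01,4,2)); st("1mm in")
import h;print(h.B)
s,C,im,c,sd=wristmeas("wrist6",np.array([.5336,.2051,.06])); print("ring",c,sd)
cv2.imwrite("pics/v6.png",cv2.resize(im[160:310,240:440,::-1],(800,600),interpolation=2))
E
```

```text
False
above t8.20 foot(mm) [532.77 205.1   69.97] lean 12.49 F [ 0.3  0.4 -4. ] M [-0.05 -0.45 -0.01]
False
 t9.45 foot(mm) [532.78 205.09  63.45] lean 12.49 F [-1.2  0.  -3.7] M [-0.05 -0.53 -0.04]
False
1mm in t10.25 foot(mm) [532.81 205.13  61.52] lean 12.49 F [-0.7  0.8 -4. ] M [-0.01 -0.49 -0.03]
[-1.23708982e-05 -3.13306793e-05 -3.35438431e-05]
ring [0.53387018 0.2046513  0.01482922] 0.001079581089189103
```

View pics/v6.png

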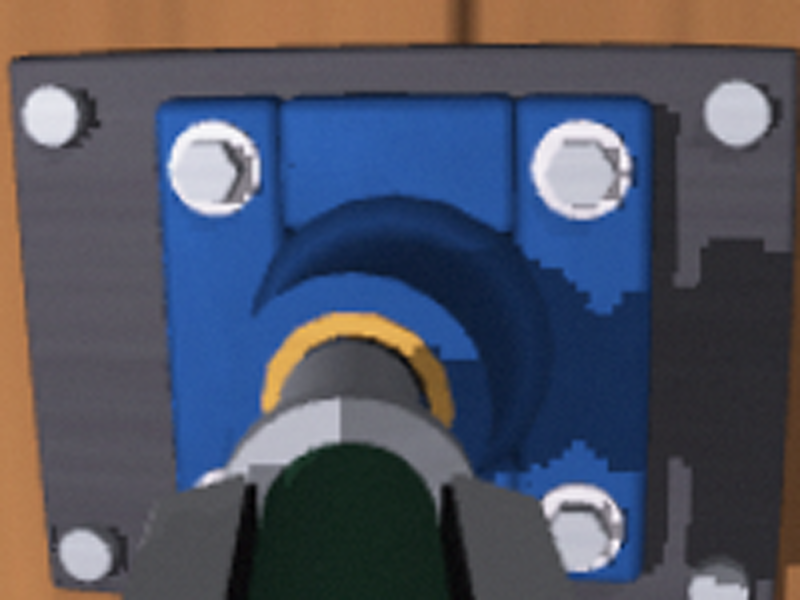

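The foot sits inside the ring (shank top at crop (350,338), ring spanning about 265–452), and there's no contact force. Next I'll feel sideways for the walls.

```bash
cat >> h.py <<'E'
def feel(d,F,dist=.003,thr=2.5,v=.006):
    f0=foot(); hit=robot.move_linear(f0+np.asarray(d)*dist-F[:,2]*L,v,frame=F,threshold=thr)
    f,fo=st(f"feel{d} {hit}")
    robot.move_linear(f0-F[:,2]*L,.015,frame=F); return hit,f
E
python3 - <<'E'
from h import *
F=frame(0,.218); f0=foot()
h1,a=feel([0,1,0],F); h2,b=feel([0,-1,0],F)
y=(a[1]+b[1])/2; print("y centre",y)
if h1 and h2:
    print(go([f0[0],y,f0[2]],F,.01,4,2)); print(go([f0[0],y,.0597],F,.008,4,2)); st("deeper")
E
```

```text
feel[0, 1, 0] False t10.95 foot(mm) [532.79 208.12  61.5 ] lean 12.49 F [ 0.4  0.7 -4.1] M [ 0.01 -0.42  0.  ]
feel[0, -1, 0] False t11.98 foot(mm) [532.84 201.94  61.53] lean 12.49 F [ 0.1  0.4 -3.7] M [ 0.03 -0.43  0.03]
y centre 0.2050281331727822
```

Run:
```python
from h import *
F=frame(0,.218)
print(go([.5328,.2051,.060],F,.008,3,1)); st()
h1,a=feel([0,1,0],F,.0025); h2,b=feel([0,-1,0],F,.0025)
if not(h1 and h2):
    print(go([.5328,.2051,.0588],F,.008,3,1)); st()
    h1,a=feel([0,1,0],F,.0025); h2,b=feel([0,-1,0],F,.0025)
print((a+b)/2)
```

```text
False
 t12.78 foot(mm) [532.81 205.08  59.99] lean 12.49 F [ 0.3 -0.1 -3.9] M [ 0.01 -0.49 -0.02]
feel[0, 1, 0] True t13.28 foot(mm) [532.44 206.85  59.39] lean 12.55 F [-0.  -2.  -2.8] M [-0.3  -0.41  0.06]
feel[0, -1, 0] True t13.99 foot(mm) [532.41 203.25  59.52] lean 12.52 F [ 0.2  1.6 -2.5] M [ 0.68 -0.39 -0.14]
[0.53242687 0.20505082 0.05945614]
```

Run:
```python
from h import *
F=frame(0,.218)
print(go([.5327,.20505,.0580],F,.008,4,2)); st()
h1,a=feel([0,1,0],F,.002); h2,b=feel([0,-1,0],F,.002)
h3,c=feel([1,0,0],F,.003); h4,d=feel([-1,0,0],F,.003)
```

```text
False
 t15.13 foot(mm) [532.7  205.05  58.  ] lean 12.49 F [ 0.1 -0.1 -3.6] M [-0.02 -0.53  0.05]
feel[0, 1, 0] True t15.49 foot(mm) [532.47 206.11  57.43] lean 12.54 F [ 1.4 -1.5 -2.6] M [-0.41 -0.83  0.09]
feel[0, -1, 0] True t16.07 foot(mm) [532.29 204.13  57.47] lean 12.52 F [ 1.3  2.2 -2.2] M [ 0.73 -0.86 -0.2 ]
feel[1, 0, 0] True t16.72 foot(mm) [533.7  204.67  56.97] lean 12.61 F [-0.7  0.3 -3.3] M [ 0.13 -0.33 -0.02]
feel[-1, 0, 0] True t17.32 foot(mm) [531.44 204.89  57.27] lean 12.45 F [ 2.6  1.6 -0.4] M [ 0.29 -0.95 -0.02]
```

Run:
```python
from h import *
F=frame(0,.218)
print(go([.53255,.2051,.0580],F,.01,4,1)); st()
print(go([.53255,.2051,.0555],F,.006,4,2)); st("deep")
a={}
for d in([0,1,0],[0,-1,0],[1,0,0],[-1,0,0]): a[str(d)]=feel(d,F,.002)
im=robot.grab_frame("wrist"); sc=robot.grab_frame("scene")
o=np.zeros((600,800,3),np.uint8);o[:,:400]=cv2.resize(im[185:305,290:370,::-1],(400,600),interpolation=2);o[:,400:]=cv2.resize(sc[170:290,360:440,::-1],(400,600),interpolation=2)
cv2.imwrite("pics/v7.png",o)
```

```text
False
 t17.92 foot(mm) [532.38 205.    57.88] lean 12.51 F [-0.7  0.1 -4.3] M [-0.01 -0.51 -0.01]
False
deep t18.92 foot(mm) [532.61 205.13  55.53] lean 12.49 F [ 0.4  0.2 -3.9] M [-0.02 -0.5   0.02]
feel[0, 1, 0] True t19.25 foot(mm) [532.52 205.94  54.96] lean 12.52 F [ 0.7 -1.2 -2.1] M [-0.31 -0.9   0.1 ]
feel[0, -1, 0] True t19.80 foot(mm) [532.46 204.36  55.07] lean 12.50 F [ 1.8  1.9 -1.7] M [ 0.55 -1.04 -0.17]
feel[1, 0, 0] True t20.37 foot(mm) [533.12 204.81  54.54] lean 12.61 F [ 0.1  0.3 -3.5] M [ 0.13 -0.4  -0.  ]
feel[-1, 0, 0] True t20.87 foot(mm) [532.1  204.9   54.82] lean 12.44 F [ 3.3  1.  -1.8] M [ 0.24 -1.25 -0.07]
```

View pics/v7.png

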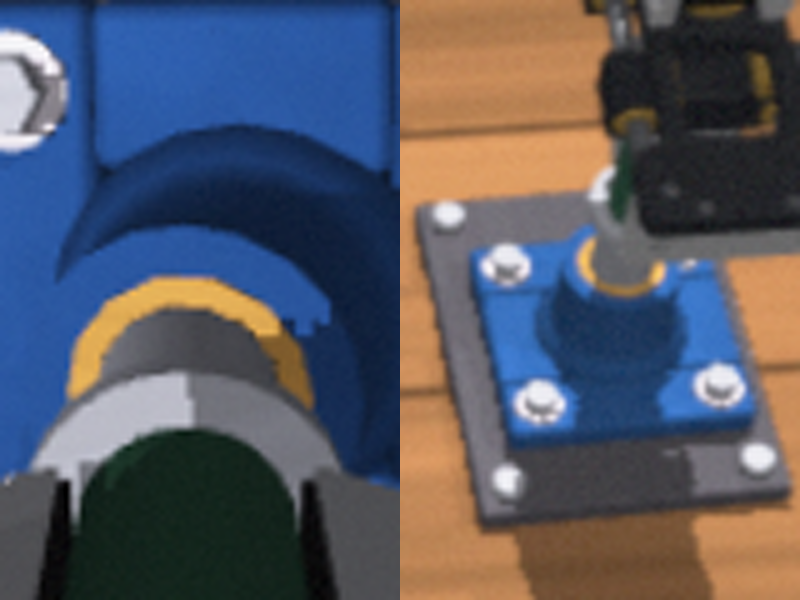

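All four walls are felt and the foot is about 3.5 mm into the bore at a 12.5° lean. I'll straighten it now in steps along the mid-play path.

Run:
```python
from h import *
mx,my,D=.53325,.20515,.0036
F=frame(0,.218)
print(go([.5326,my,.0555],F,.01,5,2)); 
ok=True
for deg in(10,7.5,5,2.5,0):
    th=np.radians(deg); Ln=(D+.012*np.sin(th))/np.cos(th)
    F=frame(0,th)
    hit=go([mx-Ln*np.sin(th)/2,my,.0555],F,.015,6,1); st(f"{deg} {hit}")
    if hit: ok=False;break
if ok:
    go([mx,my,.0555],F,.01,6,1)
    for d in([0,1,0],[0,-1,0],[1,0,0],[-1,0,0]): feel(d,F,.002)
```

```text
False
10 False t22.38 foot(mm) [532.92 205.1   55.57] lean 10.03 F [-0.7  0.5 -3.2] M [-0.02 -0.44  0.04]
7.5 False t22.85 foot(mm) [532.96 205.12  55.45] lean 7.54 F [-0.4  0.5 -4.3] M [ 0.01 -0.35  0.02]
5 False t23.32 foot(mm) [533.1  205.15  55.52] lean 5.04 F [ 0.1 -0.7 -4.1] M [-0.04 -0.22 -0.01]
2.5 False t23.78 foot(mm) [533.19 205.19  55.53] lean 2.54 F [ 0.  -0.4 -4. ] M [ 0.07 -0.12 -0.03]
0 False t24.25 foot(mm) [533.23 205.14  55.52] lean 0.04 F [ 0.7  0.4 -4.8] M [-0.03 -0.09  0.03]
feel[0, 1, 0] True t24.92 foot(mm) [532.98 205.93  54.93] lean 0.08 F [ 2.5 -0.9 -2.7] M [-0.33 -0.66  0.01]
feel[0, -1, 0] True t25.46 foot(mm) [532.97 204.38  55.  ] lean 0.05 F [ 1.7  1.8 -2.3] M [ 0.5  -0.79  0.03]
feel[1, 0, 0] False t26.18 foot(mm) [534.61 205.04  54.95] lean 0.04 F [-0.4  0.5 -4. ] M [-0.05  0.22  0.06]
feel[-1, 0, 0] True t26.69 foot(mm) [532.66 205.03  55.  ] lean 0.04 F [ 3.6  0.8 -0.7] M [ 0.22 -0.96 -0.03]
```

Run:
```python
from h import *
F=frame(0,0)
go([.5336,.20515,.0553],F,.01,6,2); st("c")
feel([1,0,0],F,.002); feel([-1,0,0],F,.002);
```

```text
c t27.64 foot(mm) [533.76 205.21  55.44] lean 0.00 F [-0.4  0.1 -3.5] M [ 0.02 -0.08 -0.05]
feel[1, 0, 0] True t27.95 foot(mm) [534.34 204.98  54.75] lean 0.12 F [-1.1  0.3 -4.8] M [-0.07 -0.05 -0.03]
feel[-1, 0, 0] True t28.50 foot(mm) [532.69 205.04  55.1 ] lean 0.02 F [ 3.5 -0.7 -1.8] M [ 0.2  -1.01  0.  ]
```

Run:
```python
from h import *
F=frame(0,0); c=np.array([.5335,.20515])
go([*c,.0553],F,.01,6,2); st("c"); z=.0553
while z>.0175:
    z=max(z-.006,.0173)
    hit=go([*c,z],F,.02,6,1); f,fo=st(f"{z*1e3:.1f} {hit}")
    fl=np.where(np.abs(fo[:2])>1,fo[:2],0); c=c+np.clip(fl*1e-4,-3e-4,3e-4)
    if hit: break
```

```text
c t29.47 foot(mm) [533.56 205.14  55.37] lean 0.00 F [-0.  -0.4 -3.4] M [-0.05 -0.06 -0.05]
49.3 False t30.02 foot(mm) [533.54 205.17  49.34] lean 0.00 F [-1.  -0.  -4.3] M [ 0.   -0.07  0.05]
43.3 False t30.57 foot(mm) [533.39 205.16  43.29] lean 0.00 F [-0.3 -0.2 -3.5] M [-0.06 -0.06  0.04]
37.3 False t31.12 foot(mm) [533.39 205.19  37.3 ] lean 0.00 F [-0.3 -0.7 -3.3] M [-0.04 -0.11 -0.02]
31.3 False t31.67 foot(mm) [533.36 205.12  31.29] lean 0.00 F [ 0.2  0.7 -4. ] M [-0.06 -0.01 -0.03]
25.3 False t32.22 foot(mm) [533.43 205.14  25.31] lean 0.00 F [-0.5 -0.1 -3.7] M [-0.03 -0.08 -0.01]
19.3 False t32.77 foot(mm) [533.37 205.17  19.3 ] lean 0.00 F [ 0.4  0.8 -3.6] M [-0.05 -0.01  0.  ]
17.3 False t33.12 foot(mm) [533.41 205.12  17.26] lean 0.00 F [ 0.2 -0.3 -4.6] M [ 0.03 -0.05  0.01]
```

Sliding freely. Next is the gentle final seating on the collar.

Run:
```python
from h import *
F=frame(0,0); c=[.53342,.20515]
hit=go([*c,.0105],F,.006,4,1); f,fo=st(f"seat {hit}")
robot.pause(.2); f,fo=st()
s=robot.get_state()
im=robot.grab_frame("wrist"); sc=robot.grab_frame("scene")
o=np.zeros((600,800,3),np.uint8);o[:,:400]=cv2.resize(im[185:305,290:370,::-1],(400,600),interpolation=2);o[:,400:]=cv2.resize(sc[170:290,360:440,::-1],(400,600),interpolation=2)
cv2.imwrite("pics/v8.png",o)
```

```text
seat True t33.73 foot(mm) [533.42 205.16  14.48] lean 0.00 F [-1.  -0.1  6.5] M [-0.14  0.08  0.05]
 t33.92 foot(mm) [533.45 205.16  14.5 ] lean 0.00 F [-0.6  0.5  7.3] M [-0.13  0.14  0.02]
```

View pics/v8.png

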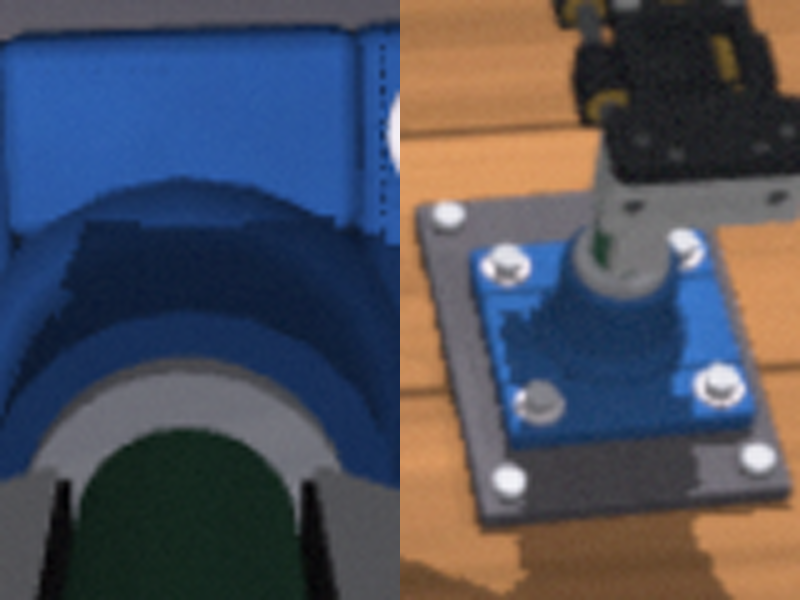

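The collar sits flat on the boss (about 11 N contact, at the expected height). Releasing and retreating.

Run:
```python
from h import *
robot.gripper_to(.06); st("open")
p=np.array(robot.get_state()["ee_pos"])
robot.move_linear(p+[0,0,.15],.12); st("up")
robot.move_ptp(np.array([.40,-.10,.32]),frame(0)); robot.pause(.3); st("away")
t=robot.grab_frame("top"); sc=robot.grab_frame("scene")
g=[b for b in blobs(mask(t,(65,80,20),(95,255,255)),40) if b[1]<300]; print(g)
o=np.zeros((600,800,3),np.uint8);o[:300,:400]=cv2.resize(t[:,:,::-1],(400,300),interpolation=3);o[300:,:400]=cv2.resize(sc[:,:,::-1],(400,300),interpolation=3);o[:,400:]=cv2.resize(sc[170:290,360:440,::-1],(400,600),interpolation=2)
cv2.imwrite("pics/v9.png",o)
```

```text
open t34.76 foot(mm) [532.72 204.77  13.77] lean 0.09 F [-0.1 -0.3 -0. ] M [-0.02 -0.1   0.01]
up t36.16 foot(mm) [532.36 204.57 163.05] lean 0.15 F [-0.6 -0.1  0.6] M [ 0.   -0.06 -0.03]
away t37.75 foot(mm) [400.18 -99.58 243.3 ] lean 0.03 F [-0.1 -0.5  0.1] M [-0.02 -0.1   0.02]
[(np.int32(263), np.float64(200.32), np.float64(260.19), np.int32(190), np.int32(252), np.int32(21), np.int32(17))]
```

View pics/v9.png

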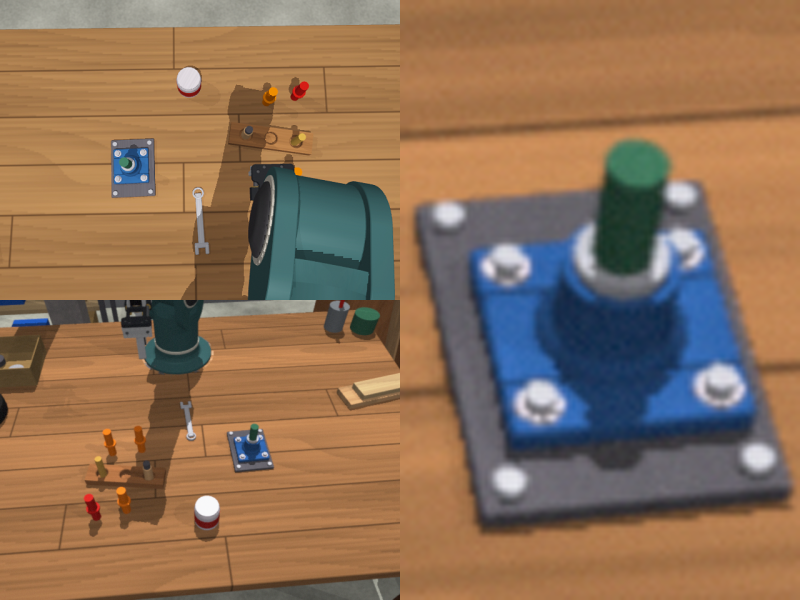

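The pin stands upright with its collar flush on the boss. The robot is clear of everything and the other items are where they were.

```bash
python3 -c "
from rig import robot
print(robot.get_state()['time']); print(robot.sign_off())"
```

```text
37.85
the job is handed in; nothing more can be done
None
```

The green-grip pin is seated in the blue bearing and released, and I handed the job in at 37.9 s of the 67 s allowed.

- **Entry:** I brought the pin in at a 12.5° lean, felt the bore walls gently, and had the foot centre about 3.5 mm inside before straightening. I then stood it up in 2.5° steps and slid it home with almost no side force.
- **Forces:** The highest contact force I read was about 11 N, when the collar met the boss. The limit was about 30 N. I read forces at the end of each move or stop, so a brief higher peak in between would not show.
- **Last checks:** The final pictures show the pin upright with its collar flush on the boss. The gripper is clear and reads no force. The rack items, tin and spanner look undisturbed.

**Disagreements:**
- My height estimate was off by about 1 mm. The first sideways feel met no wall, because the foot was not yet in the bore.
- The bore's x centre came out about 0.3 mm different leaning than upright. I re-felt it upright and used that value before sliding the pin down.
- The foot depth at the lean is worked out from the measured play in the bore, not seen directly.

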